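Lock the loaded plate carrier with its spring clip

ROBOT

A 6-joint arm with a two-finger parallel gripper is mounted at the origin on the work surface. World frame = base frame: x ahead of the robot, y to its left, z up, the work surface at z = 0. Lengths are in m, angles in rad, forces in N, time in s.
With the tool pointing down it reaches from about 0.275 to 0.975 m from the base axis. Payload 8.4 kg.
Tool frame: the origin (TCP) lies midway between the tips of the shut fingers; the grasp point (between the pads) lies 19 mm behind it; z points along the fingers, y is the direction in which the jaws open and shut (so a half turn about z gives the same grasp; the last joint's range is limited). The gripper opens to 92 mm and grips with 3 to 60 N. Pads are 20 mm wide; open, the fingers measure 128 mm over their backs; the gripper's body (75 mm by 189 mm) begins 69 mm behind the grasp point.
Start: joints at [1.334, 0.353, 1.633, -0, 1.155, -0.002], TCP at [0.145, 0.608, 0.215] pointing down, gripper open.
Joint ranges: [-2.63, 2.63], [-0.92, 2.1], [0.06, 2.66], [-1.3, 4.44], [0, 2.69], [-3.02, 3.02]. Speed limits (rad/s): [2.22, 2.22, 2.79, 3.14, 3.14, 3.14].

INTERFACE

Orientations are given as a 3x3 rotation matrix whose columns are the frame's x, y, z axes.
In Python, from bench import telemetry, eyes, hand_in gives the robot as it stands.
- The arm moves only by the tool carry_out, never from a script. Its argument "deltas" is a list of rows, each an object with "dp": the shift along the tool's x, y, z in mm, a list of three; "turn": the turn, a rotation vector about the tool's x, y, z in degrees, a list of three; "grip": the opening, from -1 (shut) to 1 (fully open). In form: [{"dp": [dx, dy, dz], "turn": [rx, ry, rz], "grip": grip}, ...]. A call has 1 to 8 rows; each row shifts and turns the commanded pose from where the row before left it, along the tool's axes as they then stand; what a row does not reach is not made up. A row lasts 1/8 s, in which the tool goes at most 62.5 mm and 10.7 degrees, less where a joint would pass 70% of its speed; a pose out of reach is approached as far as the arm can. A call is refused whole if a number of a shift passes 62.5 or a number of a turn 10.7, either way. A call with a gripper value outside its range is refused whole. The fingers move at their own pace and stop on an object; "squeeze" is the grip in N (left out, the last holds). Time passes only in rows, so rows that do not move let the fingers close. It gives the time, the measured TCP pose, the force and the opening at its end, in the units of the state.
- telemetry.observe(): the state, without advancing time (a new reading comes with each control period).
- eyes.get_image(name): name is "side" or "top" or "wrist"; returns a dict with "pixels" (384x512x3 uint8, blue, green, red), "depth" (384x512 float32, m along the optical axis (not along the pixel's ray), 0 where there is no reading), "mtx" (3x3 intrinsics, pixels), "R" (3x3) and "t" (3): a world point X has camera coordinates R X + t. Camera axes: x right, y down, z forward; pixel columns grow to the right and rows downward; lengths in m; the calibration is good to about 2 mm. A picture is of the moment at which its call begins.
- hand_in(): hands the job in, once; it reports no verdict.
The state is a dict: "time": time; "qpos": joint angles; "qvel": joint speeds; "joint_torque": joint torques, N m; "tool_pos": TCP position; "tcp_rot": TCP orientation; "force": force on the tool from outside, world axes, zero at the start; "moment": the same for the moment, N m; "finger_gap": finger opening in m.
Only numpy, scipy, OpenCV 4.12 (cv2) and the standard library are available. Lean on these libraries where they do the work, as an engineer would, in place of code of your own. Each camera call takes 0.05 s, during which the arm holds its last target.

TASK

On the bench stand two plate carriers, each with an upright steel locking pin and an orange-gripped hairpin spring clip parked in front of it. Lock the carrier that holds the white deep-well plate: push its clip along the deck onto the pin until the legs snap past and the clip is fully home, lying flat on the deck, and let go. Leave the plate in its nest and the empty carrier's clip where it is parked.

Things in the scene. Friction and masses are not known exactly. Their poses are not given: they have to be found in the camera images.
- clip_grip (a point): Clip to use: centre of its orange grip block, 20 (x) x 30 (y) x 26 mm high, on the deck. x runs from the block along two sprung wire legs 12 mm over the deck: seat for the pin 45 mm ahead, 7 mm throat 56, mouth 32 mm wide, tips 77 mm ahead. Passing the throat takes 6-15 N; then its nose stops on the pin. Starts 82-98 mm short of the pin, up to 6 mm and 8 deg off line. Grip or push the block.
- pin (a point): Fixed upright steel pin of the loaded carrier, shank 14 mm thick, 35 mm high, 21 mm wide head from 27 mm up. The point is on its axis at deck height (deck: flat aluminium, 20 mm above the bench, 140 mm wide, reaching 125 mm from the pin towards the clip). x is the push direction: from the parked clip to the pin. Fully home, the grip's centre is 45 mm short of the pin's axis.
- plate_mid (a point): Centre of the white deep-well plate (24 wells, 84 x 126 x 44 mm), loose in the blue nest (walls 12 mm high, from 37 mm behind the pin's axis) of the loaded carrier; the plate's centre is 86 mm behind the pin, 22 mm above the deck. Leave it there.
- spare_grip (a point): The same kind of clip on the empty carrier (its nest holds no plate and shows a black floor): centre of its orange grip block. Leave it where it is.
There are look-alikes about, which are no part of the job. Leave any yellow look-alike of the part that bears clip_grip alone.

How it is judged:
At the end, for the whole second after the job is handed in: Clip past its throat on the loaded carrier's pin: pin axis 45 mm (+-5) ahead of the grip's centre and within 5 mm of the centre line; clip flat (grip centre under 20 mm over the deck, tilt under 10 degrees), let go; plate within 15 mm, other clip within 10 mm of its start (x of pin in the frame of clip_grip between 0.04 and 0.05 m and y of pin in the frame of clip_grip between -0.005 and 0.005 m and z of clip_grip in the frame of pin below 0.02 m and angle between clip_grip's own z axis and vertical below 0.17 rad and distance of plate_mid from where it was at the start of the episode below 0.015 m and distance of spare_grip from where it was at the start of the episode below 0.01 m); the robot touches nothing.
It fails at once if the empty carrier's clip was moved more than 10 mm (distance of spare_grip from where it was at the start of the episode above 0.01 m).
It fails at once if the deep-well plate was moved more than 15 mm (distance of plate_mid from where it was at the start of the episode above 0.015 m).
It also fails if it takes over 32 s, if anything falls off the work surface, if the arm or the gripper's body presses on something with over 40 N, if the wrist force passes 120 N, or if a joint passes its speed limit or range.

## Working session

There is one attempt and no reset: what is moved stays moved. The work goes in short steps, Python scripts to look and compute and a tool call to move; the robot and the scene stay as the last step left them, time stands still between calls to the robot, and variables do not carry over. Pictures are saved under pics/ and viewed, and the job is handed in when it is done.

Besides the shell and the picture viewer there is one more tool, called after "Request:" as name([rows], argument=value, ...), one row to a line, values as JSON. carry_out: Moves the arm, as the interface text tells. Its arguments: {"type":"object","properties":{"deltas":{"type":"array"},"squeeze":{"type":"number"}},"required":["deltas"]}

```bash
mkdir -p pics
cat > h.py <<'E'
import numpy as np, cv2, pickle
from bench import telemetry, eyes, hand_in
def snap(n,tag):
    d=eyes.get_image(n); cv2.imwrite(f'pics/{tag}.png',d['pixels']); pickle.dump(d,open(f'pics/{tag}.pkl','wb')); return d
def load(tag): return pickle.load(open(f'pics/{tag}.pkl','rb'))
def px(d,u,v,z=None):
    K,R,t=[np.array(d[k]) for k in('mtx','R','t')]
    r=R.T@np.linalg.inv(K)@[u,v,1]; c=-R.T@t
    if z is None: s=d['depth'][int(round(v)),int(round(u))]
    else: s=(z-c[2])/r[2]
    return c+s*r
def proj(d,X):
    p=np.array(d['mtx'])@(np.array(d['R'])@X+np.array(d['t'])); return p[:2]/p[2]
E
python3 - <<'E'
from h import *
s=telemetry.observe();print(s)
for n in('side','top','wrist'):
    d=snap(n,n+'0');print(n,-np.array(d['R']).T@d['t'])
E
```

```text
{'time': 0.0, 'qpos': array([ 1.33358048e+00,  3.53665680e-01,  1.63413509e+00,  2.05142046e-05,
        1.15520668e+00, -2.39167634e-03]), 'qvel': array([ 8.09566494e-04,  1.27521021e-03, -7.31022203e-05, -4.22475514e-04,
        2.83834820e-04,  9.91917854e-04]), 'joint_torque': array([-2.90248237e-03, -5.93863964e+01, -3.34198809e+01,  6.92517520e-02,
        2.39879452e-02, -9.04689205e-05]), 'tool_pos': array([0.14528999, 0.60736016, 0.21385234]), 'tcp_rot': array([[-9.72553333e-01,  2.32679806e-01, -3.50715459e-04],
       [ 2.32680069e-01,  9.72552367e-01, -1.37076446e-03],
       [ 2.21399414e-05, -1.41474604e-03, -9.99998999e-01]]), 'force': array([ 0.22351173, -0.62246434, -0.09957428]), 'moment': array([-0.02673322,  0.03193665,  0.00091427]), 'finger_gap': 0.09246549050975461}
side [ 0.34175123 -0.60337395  0.65123166]
top [ 0.42412537 -0.0450702   1.01560236]
wrist [0.07251479 0.62562726 0.38425496]
```

View pics/top0.png

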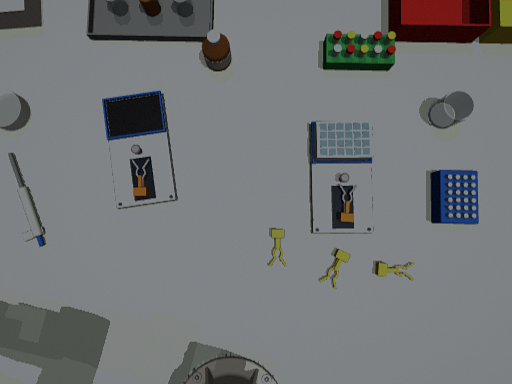

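View pics/side0.png

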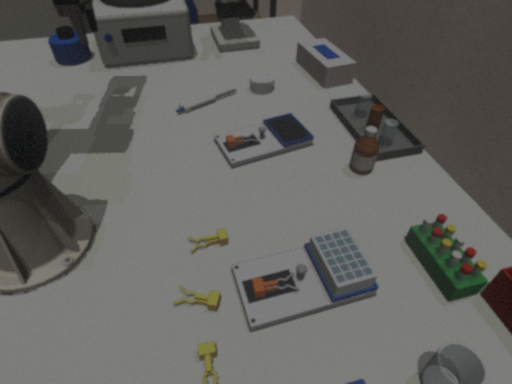

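View pics/wrist0.png

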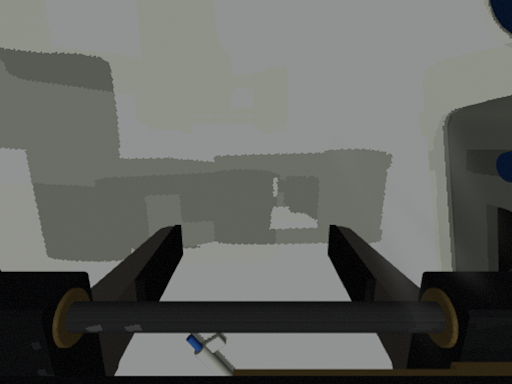

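The loaded carrier is at top (343,177): white plate at (345,140), pin at (344,178), orange grip at (347,217). The empty carrier is at (139,150) with a black nest and grip at (140,191). The yellow look-alikes are at (278,235), (342,257) and (383,269). I'll enlarge to confirm the target.

Run:
```python
from h import *
d=load('top0');cv2.imwrite('pics/c1.png',cv2.resize(d['pixels'][110:245,300:385],None,fx=4.4,fy=4.4,interpolation=cv2.INTER_CUBIC)[:600])
e=load('side0');cv2.imwrite('pics/c2.png',cv2.resize(e['pixels'][225:330,225:385],None,fx=5,fy=5,interpolation=cv2.INTER_CUBIC))
for p in((344,178),(347,217),(317,229),(371,229),(320,200)): print(p,px(d,*p))
for p in((301,270),(265,286),(240,300),(300,300)): print(p,px(e,*p))
```

```text
(344, 178) [ 0.5366029  -0.24238366  0.0574709 ]
(347, 217) [ 0.44965642 -0.25205938  0.04604614]
(317, 229) [ 0.42092541 -0.18815856  0.02347294]
(371, 229) [ 0.42408898 -0.31383717  0.01688657]
(320, 200) [ 0.48812959 -0.1946181   0.02131232]
(301, 270) [ 0.53507032 -0.25048654  0.05524143]
(265, 286) [ 0.46117314 -0.2569823   0.03864104]
(240, 300) [ 0.41238579 -0.2518899  -0.00124003]
(300, 300) [ 0.52153042 -0.29195922  0.01909375]
```

View pics/c1.png

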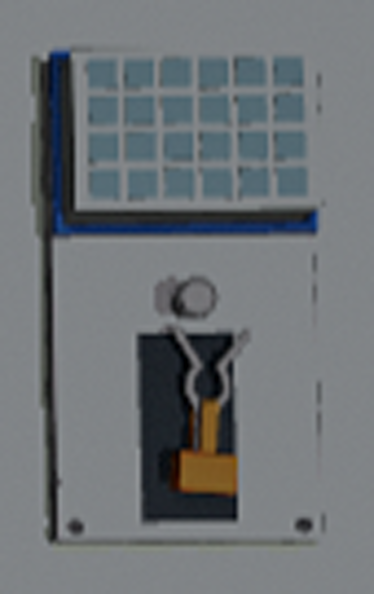

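View pics/c2.png

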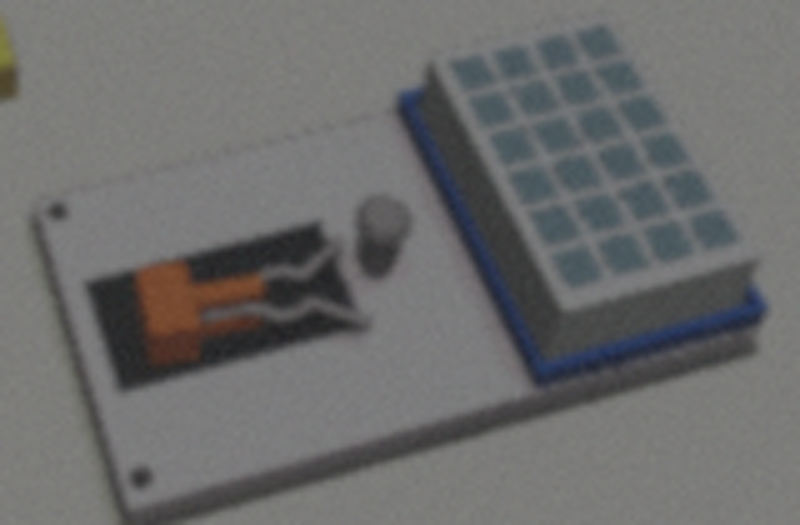

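The crops confirm it: the orange clip on the carrier with the white plate is the target, and the other one has the black, empty nest. Next is a wrist-camera viewpoint.

Run:
```python
from h import *
d=load('wrist0');s=telemetry.observe()
Rt=s['tcp_rot'];p=s['tool_pos'];R=np.array(d['R']);c=-R.T@d['t']
print('cam in tool',Rt.T@(c-p));print('cam axes in tool\n',(Rt.T@R.T).round(3));print(d['mtx'])
t=load('top0')
print(px(t,344.3,177.7,.055), px(t,346.6,216.8,.046))
# predicted wrist view
A=Rt.T@R.T; oc=Rt.T@(c-p); T=np.array([[-1,0,0],[0,1,0],[0,0,-1.]])
for tcp in ([.44,-.25,.2],[.42,-.25,.15],[.40,-.25,.2],[.42,-.25,.12]):
  Rw=(T@A).T; cw=np.array(tcp)+T@oc; dd=dict(mtx=d['mtx'],R=Rw,t=-Rw@cw)
  print(tcp,proj(dd,[.45,-.25,.046]).round(),proj(dd,[.537,-.243,.055]).round())
```

```text
cam in tool [ 0.07502184  0.00052599 -0.17022767]
cam axes in tool
 [[-0.    -0.963 -0.268]
 [ 1.    -0.     0.   ]
 [-0.001 -0.268  0.963]]
[[292.73211654   0.         254.90315703]
 [  0.         292.73211654 196.11153029]
 [  0.           0.           1.        ]]
[ 0.53758865 -0.24356142  0.055     ] [ 0.4500851  -0.25116753  0.046     ]
[0.44, -0.25, 0.2] [254. 192.] [260. 264.]
[0.42, -0.25, 0.15] [254. 224.] [261. 305.]
[0.4, -0.25, 0.2] [254. 224.] [260. 293.]
[0.42, -0.25, 0.12] [254. 236.] [262. 324.]
```

Request:
carry_out([
  {"dp":[0,0,0],"turn":[0,0,-6.75],"grip":1},
  {"dp":[0,0,0],"turn":[0,0,-6.75],"grip":1},
  {"dp":[-16.4,-47.6,0],"turn":[0,0,0],"grip":1},
  {"dp":[-16.4,-47.6,0],"turn":[0,0,0],"grip":1},
  {"dp":[-16.4,-47.6,0],"turn":[0,0,0],"grip":1},
  {"dp":[-16.4,-47.6,0],"turn":[0,0,0],"grip":1},
  {"dp":[-16.4,-47.6,0],"turn":[0,0,0],"grip":1},
  {"dp":[-16.4,-47.6,0],"turn":[0,0,0],"grip":1},
])

```text
time: 1.15
tool_pos: [0.2442, 0.3208, 0.2145]
tcp_rot: [[-1.0, -0.001, 0.0], [-0.001, 1.0, -0.0], [-0.0, -0.0, -1.0]]
force: [0.2, 0.6, -0.1]
finger_gap: 0.0919
```

Request:
carry_out([
  {"dp":[-16.4,-47.6,0],"turn":[0,0,0],"grip":1},
  {"dp":[-16.4,-47.6,0],"turn":[0,0,0],"grip":1},
  {"dp":[-16.4,-47.6,0],"turn":[0,0,0],"grip":1},
  {"dp":[-16.4,-47.6,0],"turn":[0,0,0],"grip":1},
  {"dp":[-16.4,-47.6,0],"turn":[0,0,0],"grip":1},
  {"dp":[-16.4,-47.6,0],"turn":[0,0,0],"grip":1},
  {"dp":[-16.4,-47.6,0],"turn":[0,0,0],"grip":1},
  {"dp":[-16.4,-47.6,0],"turn":[0,0,0],"grip":1},
])

```text
time: 2.15
tool_pos: [0.3758, -0.0601, 0.2147]
tcp_rot: [[-1.0, -0.0, 0.001], [-0.0, 1.0, 0.0], [-0.001, 0.0, -1.0]]
force: [1.1, 0.9, 0.4]
finger_gap: 0.0916
```

Request:
carry_out([
  {"dp":[-16.4,-47.6,0],"turn":[0,0,0],"grip":1},
  {"dp":[-16.4,-47.6,0],"turn":[0,0,0],"grip":1},
  {"dp":[-16.4,-47.6,0],"turn":[0,0,0],"grip":1},
  {"dp":[-16.4,-47.6,0],"turn":[0,0,0],"grip":1},
  {"dp":[0,0,0],"turn":[0,0,0],"grip":1},
])

```text
time: 2.78
tool_pos: [0.442, -0.2514, 0.2143]
tcp_rot: [[-1.0, 0.002, 0.0], [0.002, 1.0, -0.001], [-0.0, -0.001, -1.0]]
force: [-0.6, 0.6, -1.7]
finger_gap: 0.0918
```

Run:
```python
from h import *
d=snap('wrist','w1');s=telemetry.observe();print(s['time'],s['tool_pos'],s['tcp_rot'].round(4),s['force'])
```

```text
2.825 [ 0.44110732 -0.24958099  0.21402871] [[-1.0e+00  1.4e-03 -9.0e-04]
 [ 1.4e-03  1.0e+00  6.0e-04]
 [ 9.0e-04  6.0e-04 -1.0e+00]] [-0.70405613  0.57495717 -0.4953029 ]
```

View pics/w1.png

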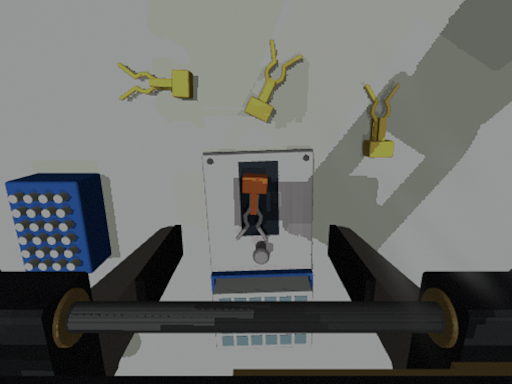

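Wrist view 1 shows the target carrier: grip top near (255,181), pin head near (261,250), plate below. I'll descend 60 mm for a second, closer view.

Request:
carry_out([
  {"dp":[0,0,30],"turn":[0,0,0],"grip":1},
  {"dp":[0,0,30],"turn":[0,0,0],"grip":1},
  {"dp":[0,0,0],"turn":[0,0,0],"grip":1},
  {"dp":[0,0,0],"turn":[0,0,0],"grip":1},
])

```text
time: 3.32
tool_pos: [0.4416, -0.2482, 0.1555]
tcp_rot: [[-1.0, -0.002, 0.0], [-0.002, 1.0, -0.0], [-0.0, -0.0, -1.0]]
force: [0.5, -0.6, 0.1]
finger_gap: 0.0917
```

Run:
```python
from h import *
d=snap('wrist','w2');s=telemetry.observe();print(s['time'],s['tool_pos'],s['tcp_rot'].round(4),s['force'])
cv2.imwrite('pics/w2c.png',cv2.resize(d['pixels'][160:310,170:350],None,fx=4,fy=4,interpolation=cv2.INTER_CUBIC))
e=load('w1')
cv2.imwrite('pics/w1c.png',cv2.resize(e['pixels'][145:275,190:330],None,fx=4.5,fy=4.5,interpolation=cv2.INTER_CUBIC))
```

```text
3.375 [ 0.44187359 -0.24853581  0.15584598] [[-1.0e+00 -1.4e-03  1.3e-03]
 [-1.4e-03  1.0e+00 -7.0e-04]
 [-1.3e-03 -7.0e-04 -1.0e+00]] [-0.28041347 -1.00419455  0.26204984]
```

View pics/w2c.png

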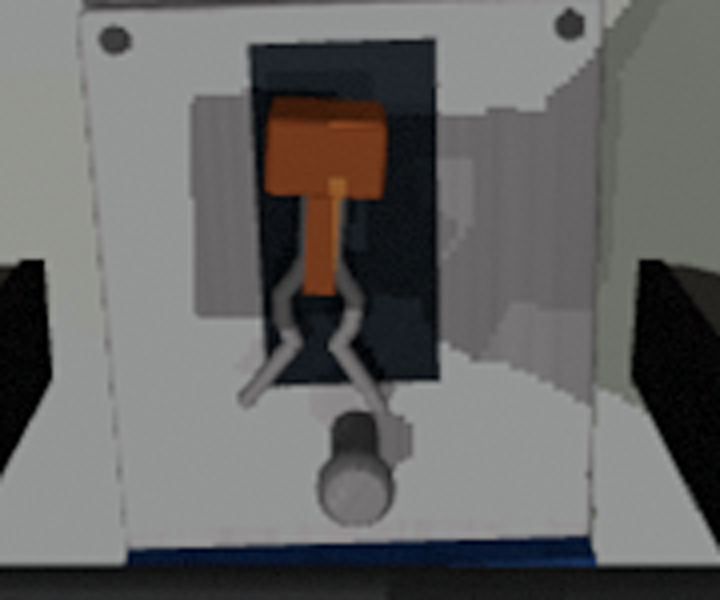

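View pics/w1c.png

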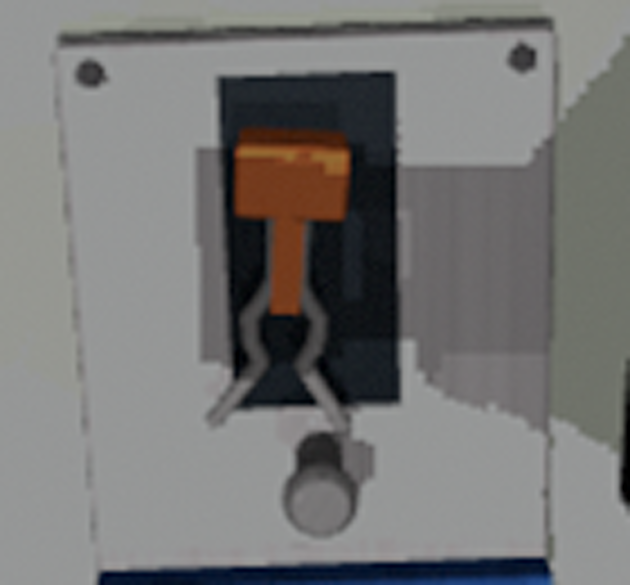

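Run:
```python
from h import *
a,b=load('w1'),load('w2')
f1=lambda c:((c[0]+.5)/4.5-.5+190,(c[1]+.5)/4.5-.5+145)
f2=lambda c:((c[0]+.5)/4-.5+170,(c[1]+.5)/4-.5+160)
def tri(*obs):
    P=[];M=[];q=[]
    for d,u in obs:
        K,R,t=[np.array(d[k]) for k in('mtx','R','t')];c=-R.T@t;r=R.T@np.linalg.inv(K)@[*u,1];r/=np.linalg.norm(r)
        A=np.eye(3)-np.outer(r,r);M.append(A);q.append(A@c)
    return np.linalg.lstsq(np.vstack(M),np.hstack(q),rcond=None)[0]
A=dict(BL=(236,147),BR=(350,152),FR=(347,220),FL=(235,215),head=(320,505),pbase=(319,434),tipL=(214,422),tipR=(346,428),screwL=(90,72),screwR=(522,57))
B=dict(BL=(270,119),BR=(386,126),FR=(383,197),FL=(266,191),head=(355,492),pbase=(355,414),tipL=(246,401),tipR=(388,408),screwL=(115,40),screwR=(569,24))
for k in A:
    u,v=f1(A[k]),f2(B[k]);z=dict(head=.055,pbase=.02,tipL=.032,tipR=.032,screwL=.02,screwR=.02).get(k,.046)
    print(k,tri((a,u),(b,v)).round(4),'w1',px(a,*u,z)[:2].round(4),'w2',px(b,*v,z)[:2].round(4),'dz',px(a,*u)[2].round(4),px(b,*v)[2].round(4))
t,s=load('top0'),load('side0')
print(tri((t,(344.3,177.7)),(s,(225+385/5,225+213/5))))
print(tri((t,(300+208/4.4,110+472/4.4)),(s,(225+168/5,225+297/5))))
```

```text
BL [ 0.4422 -0.2666  0.0283] w1 [ 0.4384 -0.266 ] w2 [ 0.4378 -0.2652] dz 0.0406 0.0422
BR [ 0.4407 -0.2362  0.0417] w1 [ 0.4398 -0.2361] w2 [ 0.4396 -0.2366] dz 0.02 0.0206
FR [ 0.4595 -0.2368  0.0415] w1 [ 0.4583 -0.2367] w2 [ 0.458  -0.2371] dz 0.0206 0.0198
FL [ 0.4585 -0.2669  0.0396] w1 [ 0.4568 -0.2665] w2 [ 0.4565 -0.2665] dz 0.0454 0.0463
head [ 0.5418 -0.2437  0.0461] w1 [ 0.5372 -0.2439] w2 [ 0.5362 -0.2439] dz 0.0555 0.0552
pbase [ 0.5279 -0.2437  0.0286] w1 [ 0.5318 -0.2435] w2 [ 0.5326 -0.2435] dz 0.0208 0.0213
tipL [ 0.5249 -0.2745  0.0267] w1 [ 0.5225 -0.2741] w2 [ 0.5221 -0.274 ] dz 0.0353 0.0342
tipR [ 0.5258 -0.2351  0.029 ] w1 [ 0.5245 -0.2359] w2 [ 0.5242 -0.2345] dz 0.0354 0.0219
screwL [ 0.4218 -0.3065  0.0253] w1 [ 0.4225 -0.3075] w2 [ 0.4229 -0.3075] dz 0.0219 0.0223
screwR [ 0.419  -0.1871  0.0171] w1 [ 0.4186 -0.1876] w2 [ 0.4185 -0.1876] dz 0.0216 0.0214
[ 0.53872744 -0.24426506  0.05285071]
[ 0.44925608 -0.25326817  0.04340498]
```

Depth and triangulation agree: deck 0.021, block top 0.046, pin head 0.055. Grip centre is about (0.448,-0.251) with yaw -2.5°. Pin is about (0.5375,-0.244), carrier yaw +2°. Descending to grasp.

Request:
carry_out([
  {"dp":[-7,-2.2,0],"turn":[0,0,2.5],"grip":1},
  {"dp":[0,0,30],"turn":[0,0,0],"grip":1},
  {"dp":[0,0,30],"turn":[0,0,0],"grip":1},
  {"dp":[0,0,30],"turn":[0,0,0],"grip":1},
  {"dp":[0,0,25],"turn":[0,0,0],"grip":1},
  {"dp":[0,0,10],"turn":[0,0,0],"grip":1},
  {"dp":[0,0,0],"turn":[0,0,0],"grip":1},
  {"dp":[0,0,0],"turn":[0,0,0],"grip":1},
])

```text
time: 4.38
tool_pos: [0.4492, -0.2513, 0.0307]
tcp_rot: [[-0.999, 0.043, 0.002], [0.043, 0.999, -0.001], [-0.002, -0.001, -1.0]]
force: [0.7, 0.5, 1.3]
finger_gap: 0.0919
```

Run:
```python
from h import *
for i in range(1):
  s=telemetry.observe();print(s['time'],s['tool_pos'],s['force'])
d=snap('wrist','w3')
```

```text
4.375 [ 0.44915166 -0.25132765  0.03073868] [0.73919862 0.51776462 1.32818783]
```

View pics/w3.png

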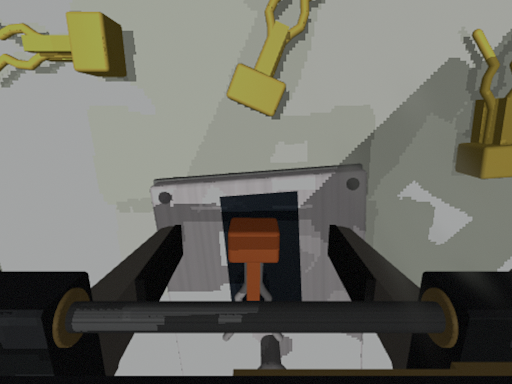

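The jaws straddle the block, which is centred at (254,240). I'll lower 4 mm and close.

Request:
carry_out([
  {"dp":[0,0,4],"turn":[0,0,0],"grip":1},
  {"dp":[0,0,0],"turn":[0,0,0],"grip":-1},
  {"dp":[0,0,0],"turn":[0,0,0],"grip":-1},
  {"dp":[0,0,0],"turn":[0,0,0],"grip":-1},
  {"dp":[0,0,0],"turn":[0,0,0],"grip":-1},
  {"dp":[0,0,0],"turn":[0,0,0],"grip":-1},
  {"dp":[0,0,0],"turn":[0,0,0],"grip":-1},
], squeeze=35)

```text
time: 5.3
tool_pos: [0.4483, -0.2509, 0.0256]
tcp_rot: [[-0.999, 0.043, -0.0], [0.043, 0.999, -0.0], [0.0, -0.0, -1.0]]
force: [0.1, 0.1, 0.2]
finger_gap: 0.0344
```

Run:
```python
from h import *
s=telemetry.observe();print(s['time'],s['tool_pos'],s['force'],s['finger_gap'])
d=snap('wrist','w4')
cv2.imwrite('pics/w4c.png',cv2.resize(d['pixels'][170:384,140:380],None,fx=2.8,fy=2.8,interpolation=cv2.INTER_CUBIC))
```

```text
5.3 [ 0.44831915 -0.2508887   0.02559393] [0.05707417 0.11217493 0.20555935] 0.0344396090220241
```

View pics/w4c.png

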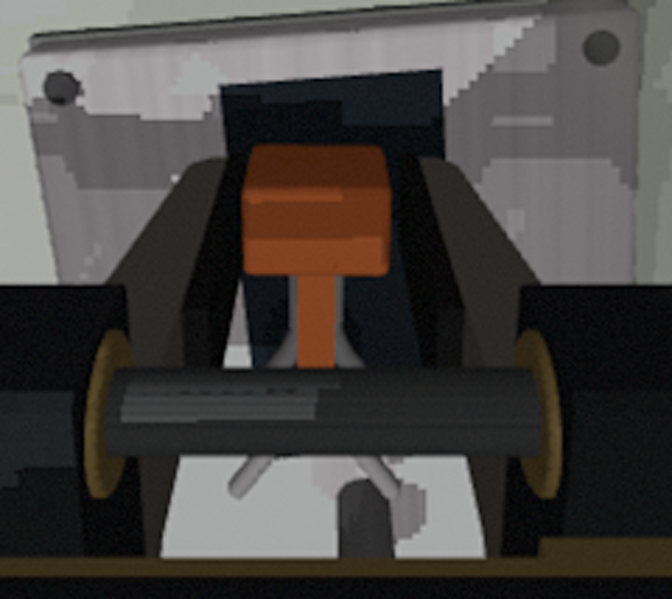

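Request:
carry_out([
  {"dp":[0,0,0],"turn":[0,0,0],"grip":-1},
  {"dp":[0,0,0],"turn":[0,0,0],"grip":-1},
  {"dp":[0,0,0],"turn":[0,0,0],"grip":-1},
])

```text
time: 5.72
tool_pos: [0.4483, -0.2509, 0.0256]
tcp_rot: [[-0.999, 0.043, -0.0], [0.043, 0.999, -0.0], [0.0, -0.0, -1.0]]
force: [0.1, -1.1, 0.2]
finger_gap: 0.0296
```

Request:
carry_out([
  {"dp":[0,4.2,0],"turn":[0,0,0],"grip":-1},
  {"dp":[0,0,0],"turn":[0,0,-4.5],"grip":-1},
  {"dp":[0,0,0],"turn":[0,0,0],"grip":-1},
  {"dp":[0,0,0],"turn":[0,0,0],"grip":-1},
])

```text
time: 6.22
tool_pos: [0.4484, -0.2465, 0.0256]
tcp_rot: [[-0.999, -0.034, -0.0], [-0.034, 0.999, 0.0], [0.0, 0.0, -1.0]]
force: [-0.2, 0.1, 0.6]
finger_gap: 0.0303
```

Run:
```python
from h import *
s=telemetry.observe();print(s['time'],s['tool_pos'],s['force'],s['finger_gap'])
d=snap('wrist','w5')
cv2.imwrite('pics/w5c.png',cv2.resize(d['pixels'][170:384,140:380],None,fx=2.8,fy=2.8,interpolation=cv2.INTER_CUBIC))
# shank axis line prediction of pin for check
for z in (.025,.035,.045): print(z,(proj(d,[.5375,-.2438,z])-[140,170])*2.8)
```

```text
6.225 [ 0.44844686 -0.24648407  0.02558847] [-0.22292859  0.14262734  0.56615124] 0.0303036820014272
0.025 [318.53990602 513.50387435]
0.035 [318.42562601 545.87431634]
0.045 [318.29971912 581.5381347 ]
```

View pics/w5c.png

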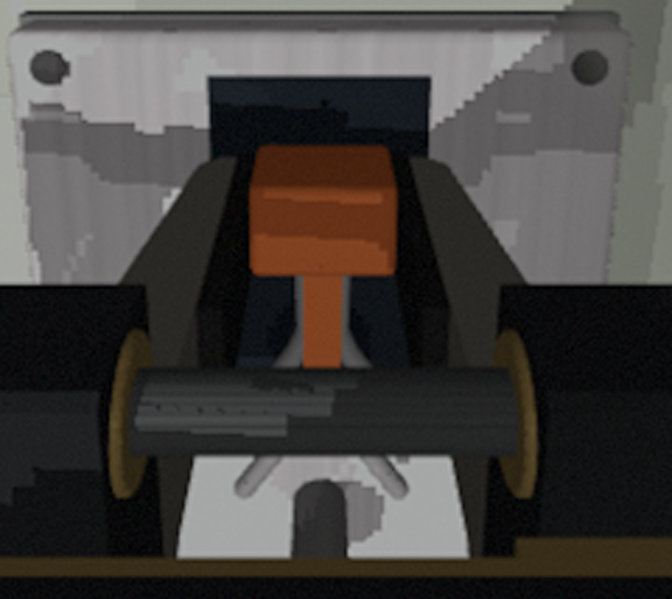

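The pin at crop (320,520) is centred between the leg tips at (243,490) and (404,490). Pushing.

Request:
carry_out([
  {"dp":[-7,0,0],"turn":[0,0,0],"grip":-1},
  {"dp":[-7,0,0],"turn":[0,0,0],"grip":-1},
  {"dp":[-7,0,0],"turn":[0,0,0],"grip":-1},
  {"dp":[-5,0,0],"turn":[0,0,0],"grip":-1},
  {"dp":[0,0,0],"turn":[0,0,0],"grip":-1},
])

```text
time: 6.9
tool_pos: [0.4751, -0.2458, 0.0256]
tcp_rot: [[-0.999, -0.036, 0.001], [-0.036, 0.999, -0.0], [-0.001, -0.0, -1.0]]
force: [0.6, -0.6, 0.9]
finger_gap: 0.0296
```

Request:
carry_out([
  {"dp":[-4,0,0],"turn":[0,0,0],"grip":-1},
  {"dp":[-4,0,0],"turn":[0,0,0],"grip":-1},
  {"dp":[0,0,0],"turn":[0,0,0],"grip":-1},
])

```text
time: 7.28
tool_pos: [0.4821, -0.2456, 0.0256]
tcp_rot: [[-0.999, -0.035, -0.0], [-0.035, 0.999, -0.0], [0.0, -0.0, -1.0]]
force: [-0.0, -0.2, -0.2]
finger_gap: 0.0299
```

Request:
carry_out([
  {"dp":[-4,0,0],"turn":[0,0,0],"grip":-1},
  {"dp":[-3,0,0],"turn":[0,0,0],"grip":-1},
  {"dp":[0,0,0],"turn":[0,0,0],"grip":-1},
])

```text
time: 7.65
tool_pos: [0.4904, -0.2454, 0.0256]
tcp_rot: [[-0.999, -0.036, 0.001], [-0.036, 0.999, -0.0], [-0.001, -0.0, -1.0]]
force: [0.8, -1.4, 0.0]
finger_gap: 0.0299
```

Run:
```python
from h import *
d=snap('wrist','w6')
cv2.imwrite('pics/w6c.png',cv2.resize(d['pixels'][170:384,140:380],None,fx=2.8,fy=2.8,interpolation=cv2.INTER_CUBIC))
d=snap('side','s6')
cv2.imwrite('pics/s6c.png',cv2.resize(d['pixels'][200:330,225:385],None,fx=4,fy=4,interpolation=cv2.INTER_CUBIC))
```

```text
(no output)
```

View pics/w6c.png

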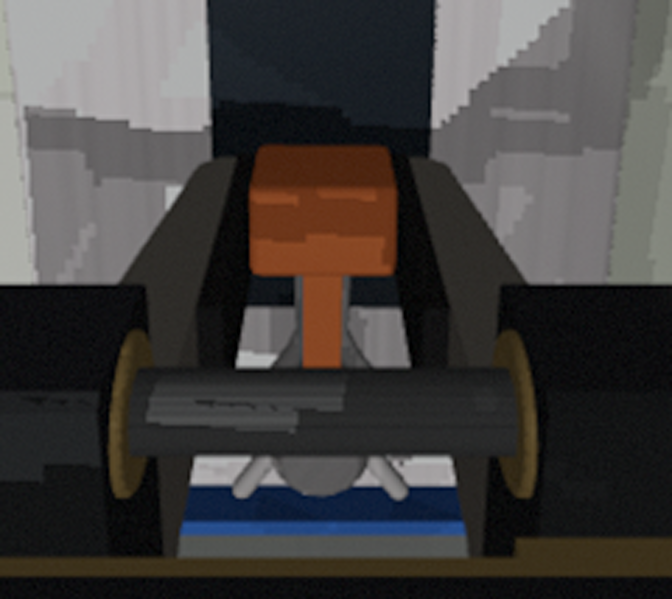

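View pics/s6c.png

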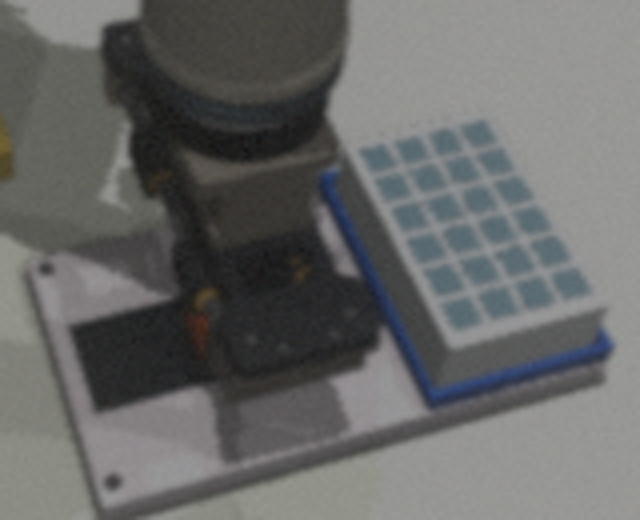

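The block has not slipped in the jaws. The pin head is at crop (320,470), between the legs and past the throat. I'll edge forward until the nose touches.

Request:
carry_out([
  {"dp":[-2,0,0],"turn":[0,0,0],"grip":-1},
  {"dp":[0,0,0],"turn":[0,0,0],"grip":-1},
  {"dp":[0,0,0],"turn":[0,0,0],"grip":-1},
])

```text
time: 8.12
tool_pos: [0.4914, -0.2451, 0.0256]
tcp_rot: [[-0.999, -0.036, -0.0], [-0.036, 0.999, 0.0], [0.0, 0.0, -1.0]]
force: [-1.5, 0.0, 1.1]
finger_gap: 0.0298
```

Request:
carry_out([
  {"dp":[-1,0,0],"turn":[0,0,0],"grip":-1},
  {"dp":[0,0,0],"turn":[0,0,0],"grip":-1},
])

```text
time: 8.38
tool_pos: [0.4923, -0.2451, 0.0256]
tcp_rot: [[-0.999, -0.036, -0.0], [-0.036, 0.999, 0.0], [0.0, 0.0, -1.0]]
force: [-2.4, -0.9, 3.4]
finger_gap: 0.0296
```

Contact is starting at about 45 mm. I'll add 1 mm more and read the force.

Request:
carry_out([
  {"dp":[-1,0,0],"turn":[0,0,0],"grip":-1},
  {"dp":[0,0,0],"turn":[0,0,0],"grip":-1},
])

```text
time: 8.62
tool_pos: [0.4931, -0.245, 0.0256]
tcp_rot: [[-0.999, -0.036, -0.001], [-0.036, 0.999, 0.0], [0.001, 0.0, -1.0]]
force: [-4.2, -1.1, 4.9]
finger_gap: 0.0295
```

Request:
carry_out([
  {"dp":[-1.5,0,0],"turn":[0,0,0],"grip":-1},
  {"dp":[0,0,0],"turn":[0,0,0],"grip":-1},
])

```text
time: 8.88
tool_pos: [0.4936, -0.2449, 0.0256]
tcp_rot: [[-0.999, -0.036, -0.003], [-0.036, 0.999, 0.0], [0.003, 0.001, -1.0]]
force: [-8.1, -2.3, 8.6]
finger_gap: 0.0298
```

Run:
```python
from h import *
s=telemetry.observe();print(s['time'],s['tool_pos'],s['force'],s['finger_gap'])
d=snap('wrist','w7')
cv2.imwrite('pics/w7c.png',cv2.resize(d['pixels'][170:384,140:380],None,fx=2.8,fy=2.8,interpolation=cv2.INTER_CUBIC))
```

```text
8.875 [ 0.49359713 -0.24492422  0.02559528] [-8.1316263  -2.29471276  8.62910288] 0.02978108340221398
```

View pics/w7c.png

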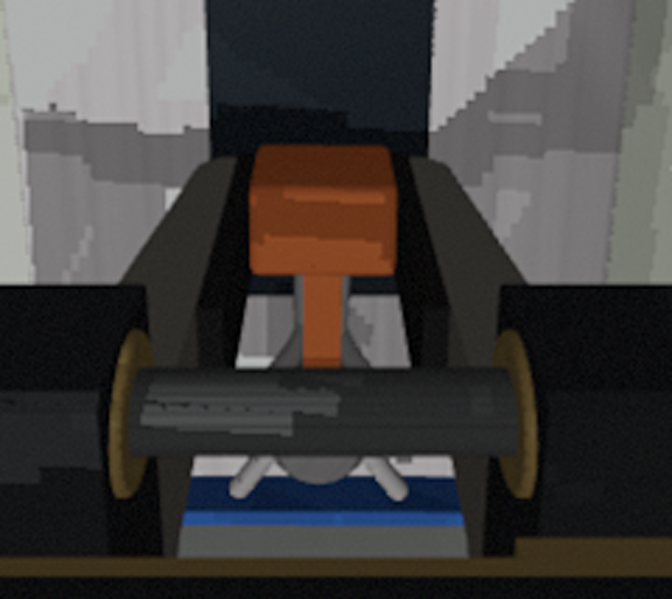

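It's at the stop: a 1.5 mm command gave 0.5 mm of motion and 8 N. I'll relax the push, open and rise.

Request:
carry_out([
  {"dp":[1.5,0,0],"turn":[0,0,0],"grip":-1},
  {"dp":[0,0,0],"turn":[0,0,0],"grip":0.3},
  {"dp":[0,0,0],"turn":[0,0,0],"grip":0.3},
  {"dp":[0,0,0],"turn":[0,0,0],"grip":0.3},
  {"dp":[0,0,0],"turn":[0,0,0],"grip":0.3},
  {"dp":[0,0,0],"turn":[0,0,0],"grip":0.3},
])

```text
time: 9.68
tool_pos: [0.4935, -0.2451, 0.0256]
tcp_rot: [[-0.999, -0.036, 0.0], [-0.036, 0.999, -0.0], [-0.0, -0.0, -1.0]]
force: [-0.7, -0.7, 0.9]
finger_gap: 0.0597
```

Request:
carry_out([
  {"dp":[0,0,-10],"turn":[0,0,0],"grip":0.3},
  {"dp":[0,0,-30],"turn":[0,0,0],"grip":0.3},
  {"dp":[0,0,-30],"turn":[0,0,0],"grip":0.3},
  {"dp":[0,0,-30],"turn":[0,0,0],"grip":1},
  {"dp":[0,0,-30],"turn":[0,0,0],"grip":1},
  {"dp":[15,0,-20],"turn":[0,0,0],"grip":1},
  {"dp":[15,0,0],"turn":[0,0,0],"grip":1},
  {"dp":[0,0,0],"turn":[0,0,0],"grip":1},
])

```text
time: 10.68
tool_pos: [0.4621, -0.2459, 0.1752]
tcp_rot: [[-0.999, -0.035, -0.001], [-0.035, 0.999, 0.0], [0.001, 0.0, -1.0]]
force: [0.2, 0.1, -0.2]
finger_gap: 0.0916
```

Run:
```python
from h import *
s=telemetry.observe();print(s['time'],s['tool_pos'],s['force'],s['finger_gap'])
d=snap('wrist','w8')
cv2.imwrite('pics/w8c.png',cv2.resize(d['pixels'][150:310,170:350],None,fx=3.7,fy=3.7,interpolation=cv2.INTER_CUBIC))
d=snap('top','t8')
```

```text
10.675 [ 0.46208675 -0.24589871  0.1751637 ] [ 0.21419695  0.12111332 -0.20366667] 0.091611573505845
```

View pics/w8c.png

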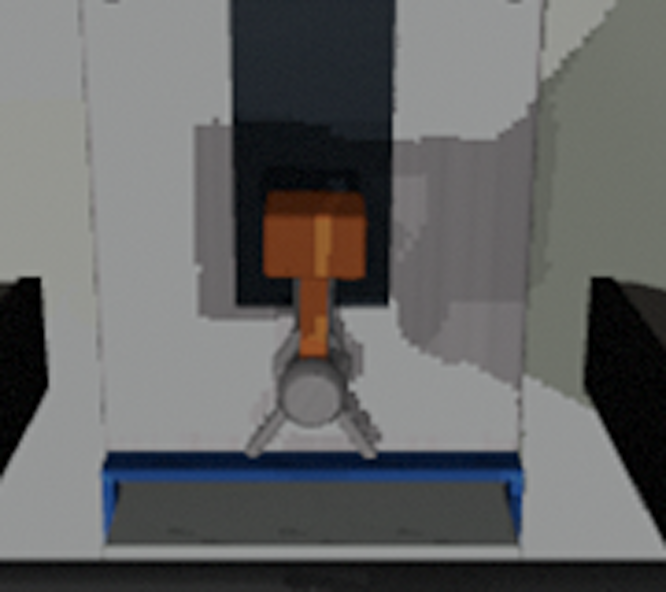

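View pics/t8.png

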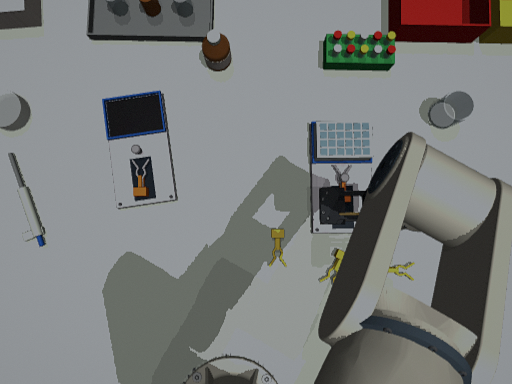

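The clip sits on the pin, flat: block top (264-364, 214-278) and pin head (311,391) in the crop. The plate and the spare clip look unmoved. I'll check the numbers.

Run:
```python
from h import *
d=load('w8');f=lambda c:((c[0]+.5)/3.7-.5+170,(c[1]+.5)/3.7-.5+150)
h=px(d,*f((311,391)),.055); c=[px(d,*f(p),.046) for p in((264,214),(364,214),(364,278),(264,278))]
g=np.mean(c,0); ax=(c[2]+c[3]-c[0]-c[1]);ax=ax[:2]/np.linalg.norm(ax[:2]); v=(h-g)[:2]
print(h,g,'ahead',v@ax,'lat',ax[0]*v[1]-ax[1]*v[0],'using carrier axis',v@[.9994,.036],-v[0]*.036+v[1])
print('depth z block',[px(d,*f(p))[2].round(4) for p in((290,230),(350,230),(290,265),(350,265))])
a,b=load('top0'),load('t8')
dif=np.abs(a['pixels'].astype(int)-b['pixels']).max(2)
print('spare diff',dif[85:210,95:180].max(),'plate diff',dif[120:160,312:372].mean(),dif[120:160,312:372].max())
```

```text
[ 0.53504384 -0.24407739  0.055     ] [ 0.49305033 -0.24463716  0.046     ] ahead 0.041987916242441525 lat -0.000885088111345059 using carrier axis 0.04198846868844202 -0.0009520008871179925
depth z block [np.float64(0.0469), np.float64(0.0472), np.float64(0.0469), np.float64(0.0474)]
spare diff 24 plate diff 17.42 23
```

Run:
```python
from h import *
print(hand_in())
```

```text
the job is handed in; nothing more can be done
None
```

I locked the loaded carrier: its orange clip is past the throat and on the pin, the gripper has let go, and the job was handed in at about 10.7 s. I gripped the clip, lined it up with the pin and pushed it along the deck until its nose stopped at about 8 N. I then eased off, opened the gripper and raised the arm clear.

- **Position:** the last wrist view put the pin about 42 mm ahead of the grip centre and 1 mm off the centre line. The arm position at the stop gave about 44 mm. The two disagree by about 2 mm, which is the calibration error, and both are within the 40–50 mm limits.
- **Flatness:** the block top stood at 0.047 m across all four points, so the clip is lying flat on the deck.
- **Nothing else moved:** the top view showed no change beyond image noise at the spare clip and the plate. The last wrist force was about 0.3 N, so the robot was touching nothing.
- **Not seen:** I never saw the throat's 6–15 N peak in the force readings, because they come only at the end of each move. That the clip passed the throat rests on the pictures and the hard stop.

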